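# Wind up the tool retractor's spring

## Task

Wind up the spring of the tool retractor: turn its brass wing key clockwise, in several partial turns, until the black pointer on its dial stands in the green sector, and never let it go into the red. Then let go of the key, leaving the spring wound and held by its ratchet, and leave the other things on the bench where they are.

Things in the scene. Friction and masses are not known exactly. Their poses are not given: they have to be found in the camera images.
- retractor: Spring retractor (tool balancer) fixed to the bench: a grey drum, 140 mm across, 36 mm thick, on a blue bracket with a dark base, 150 x 140 mm. Origin: centre of the base's underside. Front is -x, z up. The drum's round face slopes: its outward normal leans 28 degrees from vertical towards the front. Highest point without the key: about 0.15 m.
- dial (a point): Centre of the drum's sloping face; z: outward normal, x: up the slope. On the face: a steel ratchet wheel, 80 mm across, up to 11 mm above the face, with a brass plunger on its low side (-x, to 63 mm out), and round its high side, 49 to 62 mm out, a curved dial: white, then green, then red, going clockwise, with a black pointer.
- key_grip (a point): Middle of the brass key's flat wing, on the turning axis, 45 mm above the drum's face; turns with the key. z: turning axis, out of the drum; x: along the wing; y: across it. Wing: 72 mm long, 12 mm thick (the grasp width), 28 mm high at the middle, 34 mm at its round lobes. Below it is a shaft 16 mm thick. The wing looks the same after half a turn.
- key (a joint): Winding angle, rad, 0 to 6.4 (stop); grows as the key turns clockwise seen from outside (about minus z of key_grip). Spring back-pull 0.045 N m at 0, plus 0.015 per rad; drag 0.03 N m at 1 rad/s. A 16-tooth ratchet keeps it from unwinding: let go, the key falls back by at most one tooth (0.39 rad).
- gauge (a joint): Angle of the black pointer, geared to the key: 0.35 times the key's angle, same sense. Green runs from 1.54 to 1.96 rad (key 4.4 to 5.6), red from 1.96 to 2.24 (key 5.6 to 6.4).
- staples: Loose carton of staples, 54 x 102 x 30 mm, a bystander. Origin: centre of its underside.
- webbing: Loose roll of jute webbing, 100 mm across, 48 mm high, standing in front of or beside the small-parts drawers, a bystander. Origin: centre of its underside.
- tape: Loose yellow tape measure, 34 x 80 x 64 mm, a bystander. Origin: centre of its underside.
- blow_gun: Loose air blow gun lying on its side, 62 x 250 x 31 mm, a bystander. Origin: centre of its underside.

How it is judged:
By the outcome, as a careful person would: the job done as asked, in the order asked, and still so for the second after the job is handed in, with the robot touching nothing.
It also fails if it takes over 58 s, if anything falls off the work surface, if the arm or the gripper's body presses on something with over 40 N, if the wrist force passes 120 N, or if a joint passes its speed limit or range.

## Robot

A 6-joint arm with a two-finger parallel gripper is mounted at the origin on the work surface; the furniture and walls round the work are solid. World frame = base frame: x ahead of the robot, y to its left, z up, the work surface at z = 0. Lengths are in m, angles in rad, forces in N, time in s.
With the tool pointing down it reaches from about 0.4 to 0.925 m from the base axis. Payload 3.4 kg.
Tool frame: the origin (TCP) lies on the centre line of the jaws, within the pads' length; the fingertips stand 22 mm ahead of it and the grasp point (between the pads) lies 3 mm ahead of it (arm.finger_overhang is the distance from the TCP to the fingertips, in m); z points along the fingers, y is the line along which they close (so a half turn about z gives the same grasp; the last joint's range is limited). The gripper opens to 85 mm and grips with 20 to 120 N. Pads are 22 mm wide; open, the fingers measure 114 mm over their backs; the gripper's body (76 mm by 85 mm) begins 54 mm behind the grasp point. The pads swing forward as they close: fully open they stand 13 mm farther back than shut.
Start: joints at [-1.19, 0.307, 1.506, -0, 1.328, -0.073], TCP at [0.252, -0.517, 0.225] pointing down, gripper open.
Joint ranges: [-3.12, 3.12], [-1.05, 2.28], [0.14, 2.33], [-1.42, 4.57], [0.1, 2.73], [-2.68, 2.68]. Speed limits (rad/s): [2.57, 2.57, 3.14, 3.14, 3.14, 3.14].

## Interface

Orientations are given as a unit quaternion [x, y, z, w].
In Python, from rig import arm gives the robot as it stands. The module is installed in compiled form; this text tells all that it offers.
- The arm moves only by the tool send_rows, never from a script. Its argument "steps" is a list of rows, each a list of 2 entries, a list of its own where there are three numbers: the shift along the tool's x, y, z in mm, then the turn, a rotation vector about the tool's x, y, z in rad. A call has 1 to 12 rows; each row is the pose to reach, as a shift and turn from the pose commanded when the call began, along the tool's axes at that moment; what a row does not reach only later rows make up. A row lasts 1/10 s, in which the tool goes at most 50 mm and 8.59 degrees, less where a joint would pass 70% of its speed; a pose out of reach is approached as far as the arm can. A call with a gripper value outside its range is refused whole. "gripper" is the gripper command: -1 is shut, 1 is fully open, values between are in proportion, set as the call begins (left out, the last holds). The fingers move at their own pace and stop on an object; the grip force is fixed at half the most. Time passes only in rows, so rows that repeat a pose let the fingers close. It gives the time, the measured TCP pose, the force, the opening and the grip force at its end, in the units of the state.
- arm.state(): the state, without advancing time (a new reading comes with each control period).
- arm.grab_frame(name): name is "scene" or "top"; returns a dict with "img" (384x512x3 uint8, blue, green, red), "fov_y" (degrees; the focal length in pixels is half the picture's height over the tangent of half this angle, whatever the lens; pixels are square), "cx", "cy" (the principal point, pixels), "k1" (the pictures are not rectified: a ray, as slopes to the right and down, at radius r is drawn at 1 + k1 r^2 times it, then the intrinsics apply), "origin" and "attitude" of the camera in the world. Camera axes: x right, y down, z forward; pixel columns grow to the right and rows downward; lengths in m; the calibration is good to about 2 mm. A picture is of the moment at which its call begins. There is no depth.
- arm.sign_off(): hands the job in; it is judged then, once.
Trained networks look in the newest picture that a camera, given by its name, has taken for a name from the list of things; names that differ only in an ending like _2 or _b are one class to them, and where a whole thing is asked for, a point or a joint stands for the part that bears it (a point fixed in the world has none). Each returns a list of dicts, best first, with "confidence" (0 to 1); they miss things now and then, are a little off and sometimes report something else, mostly with a low value. They report only what shows in the picture. A call takes as long as a camera call.
- arm.cut_out(camera, target): "region" (384x512 bool, what is visible of it) and "bbox" ([left, top, right, bottom] in pixels, round what is visible of it).
The state is a dict: "time_s": time; "qpos": joint angles; "joint_velocities": joint speeds; "joint_torque": joint torques, N m; "ee_pos": TCP position; "eef_rot": TCP orientation; "ft_force": force on the tool from outside, world axes, zero at the start; "torque": the same for the moment, N m; "width": finger opening in m; "grasp_force": force on a finger pad.
Only numpy, scipy, OpenCV 4.12 (cv2) and the standard library are available. Lean on these libraries where they do the work, as an engineer would, in place of code of your own. Each camera call takes 0.05 s, during which the arm holds its last target. There are 200 camera calls.

## Working session

There is one attempt and no reset: what is moved stays moved. The work goes in short steps, Python scripts to look and compute and a tool call to move; the robot and the scene stay as the last step left them, time stands still between calls to the robot, and variables do not carry over. Pictures are saved under pics/ and viewed, at most 10 in all, crops included, and the job is handed in when it is done.

Besides the shell and the picture viewer there is one more tool, called after ">>>" by a JSON object that holds its "name" and its "arguments". send_rows: Moves the arm, as the interface text tells. Its arguments: {"type":"object","properties":{"steps":{"type":"array"},"gripper":{"type":"number"}},"required":["steps"]}

```bash
mkdir -p pics
cat > h.py <<'E'
import numpy as np, cv2
from rig import arm
from scipy.spatial.transform import Rotation as R
def cam(n):
    f=arm.grab_frame(n); return f
def K(f):
    h=f["img"].shape[0]; fl=h/2/np.tan(np.radians(f["fov_y"])/2); return fl
def att(f):
    a=np.array(f["attitude"],float); return R.from_matrix(a) if a.shape==(3,3) else R.from_quat(a)
def ray(f,u,v):
    fl=K(f); d=np.array([(u-f["cx"])/fl,(v-f["cy"])/fl]); rd=np.hypot(*d); r=rd
    for _ in range(20): r=rd/(1+f["k1"]*r*r)
    s=d*(r/rd if rd else 1); return att(f).apply([s[0],s[1],1.])
def proj(f,P):
    P=np.atleast_2d(P); c=att(f).inv().apply(P-np.array(f["origin"])); s=c[:,:2]/c[:,2:]
    r2=(s**2).sum(1,keepdims=True); return s*(1+f["k1"]*r2)*K(f)+[f["cx"],f["cy"]]
def onz(f,u,v,z):
    d=ray(f,u,v); o=np.array(f["origin"]); return o+d*(z-o[2])/d[2]
def tri(f1,p1,f2,p2):
    A=[];b=[]
    M=np.zeros((3,3));v=np.zeros(3)
    for f,p in((f1,p1),(f2,p2)):
        d=ray(f,*p); d/=np.linalg.norm(d); Q=np.eye(3)-np.outer(d,d); M+=Q; v+=Q@np.array(f["origin"])
    return np.linalg.solve(M,v)
E
python3 - <<'E'
from h import *
for n in("scene","top"):
    f=cam(n); cv2.imwrite(f"pics/{n}0.png",f["img"]); print(n,f["origin"],f["attitude"],f["fov_y"],f["cx"],f["cy"],f["k1"])
    for t in("retractor","key","key_grip","gauge","staples","webbing","tape","blow_gun"):
        r=arm.cut_out(n,t)
        for q in r[:2]:
            ys,xs=np.nonzero(q["region"]); print(t,round(q["confidence"],2),q["bbox"],xs.mean().round(1),ys.mean().round(1))
print(arm.state(),arm.finger_overhang)
E
```

```text
scene [-0.12138934  0.69503662  0.90971816] [-0.33340395  0.83843128 -0.40111504  0.15805543] 52.96664339069595 256.3987769261577 182.69344407282247 -0.09839149172518903
retractor 0.74 [301.3, 130.4, 351.4, 183.6] 326.2 154.1
key 0.72 [325.3, 131.9, 343.6, 152.2] 332.2 141.1
key_grip 0.67 [324.5, 133.5, 341.6, 149.3] 332.1 140.9
staples 0.84 [266.2, 207.3, 296.1, 236.9] 280.3 220.6
webbing 0.89 [291.9, 182.2, 321.9, 213.4] 305.9 197.0
tape 0.71 [211.9, 227.3, 239.5, 245.0] 224.9 234.3
blow_gun 0.62 [122.4, 235.9, 190.6, 277.9] 157.2 258.1
top [ 0.41337272 -0.01994357  1.11960453] [ 0.71175966 -0.69953269  0.05348301 -0.03452205] 56.425790270536964 256.87171117505017 189.99261945648823 -0.09856309976013174
retractor 0.59 [348.4, 171.4, 400.1, 228.8] 370.0 199.9
key 0.77 [363.5, 191.8, 395.7, 217.2] 378.4 202.1
key_grip 0.55 [366.3, 190.3, 395.5, 214.5] 378.6 202.1
staples 0.97 [226.5, 216.4, 267.2, 238.0] 247.3 225.2
webbing 0.96 [275.8, 208.9, 312.5, 239.7] 294.1 224.2
tape 0.86 [180.9, 189.1, 206.1, 213.6] 191.7 200.3
blow_gun 0.76 [99.2, 164.1, 164.9, 181.6] 131.1 170.8
{'time_s': 0.9, 'qpos': array([-1.19050864e+00,  3.06755964e-01,  1.50637347e+00,  4.99563773e-06,
        1.32838745e+00, -7.35192066e-02]), 'joint_velocities': array([ 0.00051593,  0.00027162, -0.00095834, -0.00211285,  0.00102882,
       -0.00010394]), 'joint_torque': array([ 7.78315043e-04, -4.57458293e+01, -2.52340633e+01,  1.00361913e-04,
        5.92354118e-04,  6.03940663e-06]), 'ee_pos': array([ 0.25205307, -0.51683845,  0.22504019]), 'eef_rot': array([9.74367804e-01, 2.24960843e-01, 8.18409767e-06, 3.70668403e-05]), 'ft_force': array([-0.75375353,  0.16251019, -0.07606536]), 'torque': array([0.00342357, 0.03384632, 0.03112224]), 'grasp_force': 0.0, 'width': 0.0852472448051419} 0.022
```

Run:
```python
import cv2,numpy as np
t=cv2.imread("pics/top0.png");s=cv2.imread("pics/scene0.png")
a=cv2.resize(t[150:250,325:425],(400,400),interpolation=2);b=cv2.resize(s[110:210,275:375],(400,400),interpolation=2)
c=np.vstack([np.hstack([a,b]),np.zeros((200,800,3),np.uint8)])
c[400:,:266]=cv2.resize(t,(266,200));c[400:,270:536]=cv2.resize(s,(266,200))
cv2.imwrite("pics/c0.png",c)
```

```text
(no output)
```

View pics/c0.png

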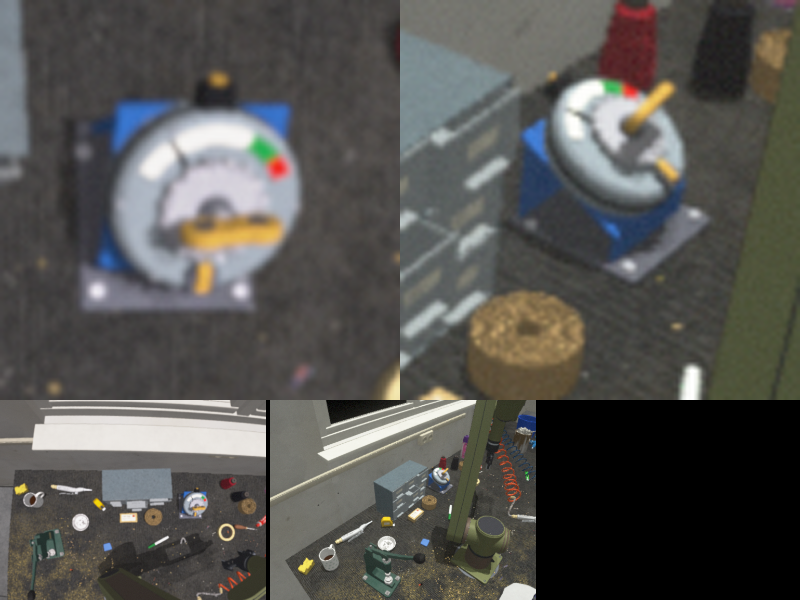

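View pics/top0.png

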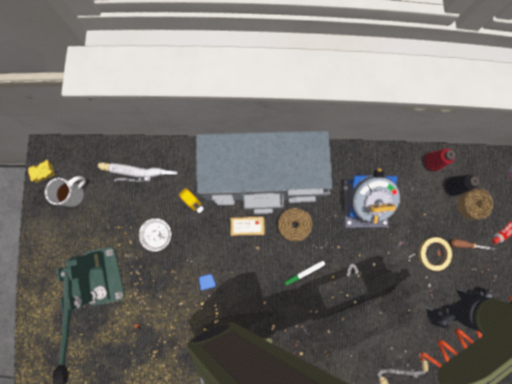

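Run:
```python
from h import *
f1=cam("scene");f2=cam("top")
a=arm.cut_out("scene","key")[0];b=arm.cut_out("top","key")[0]
P=[np.array(np.nonzero(q["region"]))[::-1].mean(1) for q in(a,b)]
X=tri(f1,P[0],f2,P[1]);print(P,X,proj(f1,X)-P[0],proj(f2,X)-P[1])
for q in(a,b):
    pts=np.argwhere(q["region"])[:,::-1].astype(float); m=pts.mean(0);w,v=np.linalg.eigh(np.cov((pts-m).T));print(v[:,1],np.sqrt(w),len(pts))
for n,f in(("staples",f2),("webbing",f2),("tape",f2),("blow_gun",f2)):
    q=arm.cut_out("top",n)[0]["bbox"];print(n,onz(f,(q[0]+q[2])/2,(q[1]+q[3])/2,.03).round(3))
# front direction: px of retractor
r=arm.cut_out("top","retractor")[0]["region"];np.save("ret.npy",r)
```

```text
[array([332.66906475, 140.74460432]), array([378.5076661 , 202.16865417])] [ 0.50876367 -0.39389382  0.12483832] [[-0.34802347  0.00928296]] [[0.27999558 0.36753912]]
[-0.70422923  0.70997267] [4.6621167  5.25856148] 278
[-0.99865836 -0.05178292] [6.42438463 7.45558018] 587
staples [ 0.434 -0.011  0.03 ]
webbing [ 0.442 -0.165  0.03 ]
tape [0.515 0.152 0.03 ]
blow_gun [0.598 0.317 0.03 ]
```

Run:
```python
import cv2,numpy as np
t=cv2.imread("pics/top0.png");s=cv2.imread("pics/scene0.png")
def z(i,x,y):
    a=cv2.resize(i[y:y+60,x:x+50],(400,480),interpolation=cv2.INTER_CUBIC)
    for k in range(0,50,10): cv2.putText(a,str(x+k),(k*8,10),0,.35,(0,255,255)); cv2.line(a,(k*8,12),(k*8,18),(0,255,255))
    for k in range(10,60,10): cv2.putText(a,str(y+k),(0,k*8),0,.35,(0,255,255))
    return a
cv2.imwrite("pics/z0.png",np.hstack([z(t,350,170),z(s,307,122)]))
```

```text
(no output)
```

View pics/z0.png

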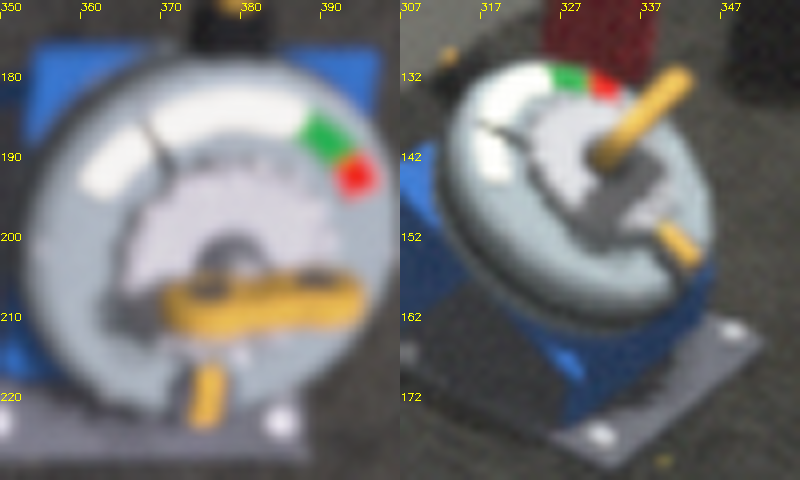

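```bash
cat > fit.py <<'E'
from h import *
from scipy.optimize import least_squares
import pickle
def frame(psi):
    c,s=np.cos(np.radians(28)),np.sin(np.radians(28))
    Rz=R.from_euler('z',psi); n=Rz.apply([-s,0,c]); x=Rz.apply([c,0,s]); return np.stack([x,np.cross(n,x),n],1)
def pts(p):
    D=p[:3];F=frame(p[3]);th=p[4];a0=p[5]
    L=lambda v:D+F@np.array(v)
    arc=lambda g:L([.0555*np.cos(a0-g),.0555*np.sin(a0-g),.002])
    return dict(pl=L([-.063,0,.006]),k1=L([.036*np.cos(th),.036*np.sin(th),.045]),k2=L([-.036*np.cos(th),-.036*np.sin(th),.045]),
      g=arc(1.54),r=arc(1.96),e=arc(2.24),ptr=arc(p[6]),w0=arc(p[7]))
E
python3 - <<'E'
from fit import *
f1=cam("scene");f2=cam("top");
pickle.dump((f1,f2),open("cams.pkl","wb"))
T=dict(pl=(375.6,223),k1=(371,208.5),k2=(395.5,207),g=(388,186.2),r=(392.5,190.5),e=(395.5,194.8),ptr=(369.3,188.7),w0=(361,193.5))
S=dict(pl=(344,154.5),k1=(332,142),k2=(343,131.5),g=(326.3,131.2),r=(330.5,132),e=(334.5,133.5),ptr=(319.3,138.7),w0=(318.5,144))
def res(p):
    q=pts(p);return np.concatenate([(proj(f,q[k])[0]-m[k]) for f,m in((f1,S),(f2,T)) for k in m])
s=least_squares(res,[.53,-.39,.09,0,1.57,1.2,.2,0],loss="soft_l1")
p=s.x;print(p.round(4),"grip",p[:3]+.045*frame(p[3])[:,2]);print(res(p).reshape(2,-1,2).round(1))
np.save("p.npy",p)
E
```

```text
[ 0.5116 -0.3956  0.11    0.0246  1.6297  1.1131  0.477   0.0254] grip [ 0.49047195 -0.39614457  0.14971253]
[[[-0.3  0.3]
  [ 0.7 -1. ]
  [-0.7  1.1]
  [-0.3  0.2]
  [ 0.6  0.1]
  [ 0.1  0.2]
  [-0.5 -0.4]
  [ 1.3 -0.4]]

 [[-0.2 -0.4]
  [-0.7  0.6]
  [-0.   0.5]
  [-0.3 -0.4]
  [ 0.8 -0.2]
  [ 0.1 -0.3]
  [-0.9 -0.8]
  [ 1.2  0.6]]]
```

```bash
cat > go.py <<'E'
from fit import *
import sys
# usage: go.py height_mm phi : TCP at height over the face on axis, tool y at dial angle phi (CCW about n)
def target(h,phi,p=None):
    p=np.load("p.npy") if p is None else p
    F=frame(p[3]);n=F[:,2];y=F@[np.cos(phi),np.sin(phi),0];z=-n
    return p[:3]+n*h/1000,R.from_matrix(np.stack([np.cross(y,z),y,z],1))
def delta(h,phi):
    s=arm.state();P,Q=target(h,phi);q=R.from_quat(s["eef_rot"])
    return (q.inv().apply(P-s["ee_pos"])*1000).round(1),(q.inv()*Q).as_rotvec().round(4)
if __name__=="__main__":
    s=arm.state();print(s["time_s"],s["qpos"].round(3),s["ft_force"].round(1),s["width"])
    print(target(float(sys.argv[1]),float(sys.argv[2]))[0],delta(float(sys.argv[1]),float(sys.argv[2])))
E
python3 go.py 140 0.06; python3 -c "
from fit import *
f1,f2=pickle.load(open('cams.pkl','rb'))
for z in(.15,.2,.25):print(z,onz(f2,331,192,z).round(3),onz(f2,330,132,z).round(3))
print(onz(f2,350,110,.5),onz(f2,350,110,.3))"
```

```text
1.45 [-1.191  0.307  1.506  0.     1.328 -0.073] [-0.7 -0.5  0.1] 0.08543392815828632
[ 0.44588561 -0.39724043  0.23359255] (array([226.6, -22.5,  -8.6]), array([-0.4449,  0.2671, -1.1764]))
0.15 [ 0.533 -0.25   0.15 ] [ 0.704 -0.249  0.15 ]
0.2 [ 0.527 -0.238  0.2  ] [ 0.689 -0.237  0.2  ]
0.25 [ 0.521 -0.226  0.25 ] [ 0.674 -0.225  0.25 ]
[ 0.64200456 -0.20430806  0.5       ] [ 0.71580384 -0.26381844  0.3       ]
```

>>> {"name": "send_rows", "arguments": {"steps": [[[227,-22,-9],[-0.445,0.267,-1.176]],[[227,-22,-9],[-0.445,0.267,-1.176]],[[227,-22,-9],[-0.445,0.267,-1.176]],[[227,-22,-9],[-0.445,0.267,-1.176]],[[227,-22,-9],[-0.445,0.267,-1.176]],[[227,-22,-9],[-0.445,0.267,-1.176]],[[227,-22,-9],[-0.445,0.267,-1.176]],[[227,-22,-9],[-0.445,0.267,-1.176]],[[227,-22,-9],[-0.445,0.267,-1.176]],[[227,-22,-9],[-0.445,0.267,-1.176]],[[227,-22,-9],[-0.445,0.267,-1.176]],[[227,-22,-9],[-0.445,0.267,-1.176]]], "gripper": 1}}

```text
time_s: 2.65
ee_pos: [0.4467, -0.3976, 0.2343]
eef_rot: [0.657, 0.714, 0.168, 0.174]
ft_force: [-0.5, 0.3, -0.7]
width: 0.0854
grasp_force: 0.0
```

```bash
python3 go.py 80 0.06
python3 - <<'E'
from h import *
t=cam("top")["img"];s=cam("scene")["img"]
cv2.imwrite("pics/z1.png",np.hstack([cv2.resize(t[150:250,320:420],(400,400),interpolation=2),cv2.resize(s[80:180,275:375],(400,400),interpolation=2)]))
E
```

```text
2.65 [-1.067  0.212  1.741  0.513  1.012 -1.388] [-0.5  0.3 -0.7] 0.08542366831533234
[ 0.4740454  -0.39654831  0.1806157 ] (array([ 0.5, -1. , 60.2]), array([-0.0003,  0.0008, -0.0014]))
```

View pics/z1.png

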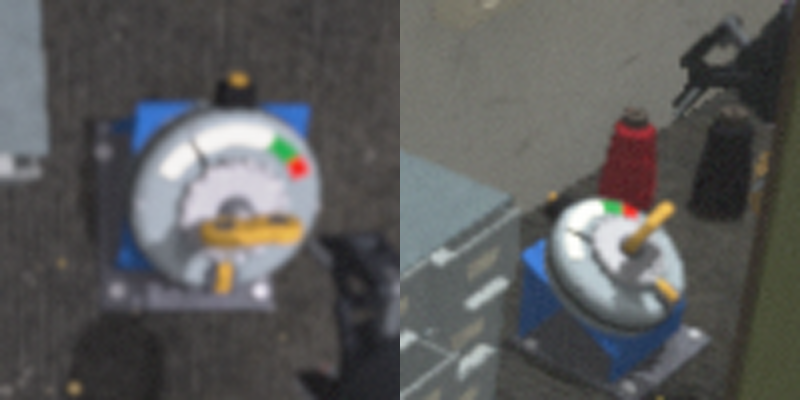

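Run:
```python
from h import *
f=cam("top");g=cam("scene");s=arm.state();print(s["time_s"],s["ee_pos"],proj(f,s["ee_pos"]),proj(g,s["ee_pos"]))
print(f["origin"],f["attitude"])
cv2.imwrite("pics/z2.png",np.hstack([cv2.resize(f["img"][150:250,340:440],(400,400),interpolation=2),cv2.resize(g["img"][60:160,275:375],(400,400),interpolation=2)]))
```

```text
2.85 [ 0.44681311 -0.39733834  0.23426003] [[396.21899878 223.03409279]] [[351.1881713  120.80829402]]
[ 0.41337272 -0.01994357  1.11960453] [ 0.71175966 -0.69953269  0.05348301 -0.03452205]
```

View pics/z2.png

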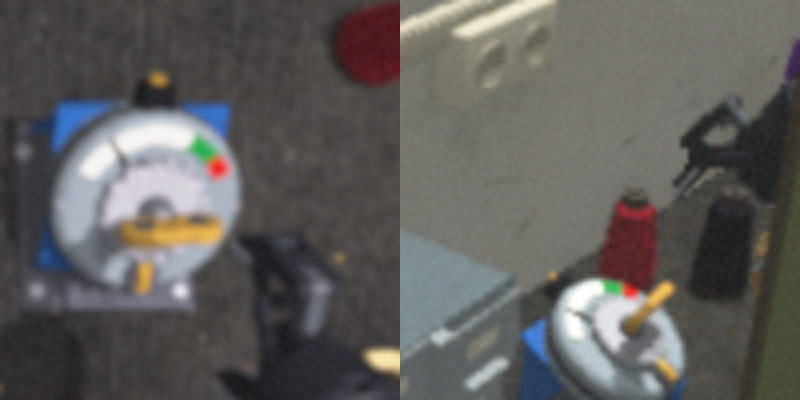

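Run:
```python
from h import *
import pickle
g,f=pickle.load(open('cams.pkl','rb'));s=arm.state();q=R.from_quat(s["eef_rot"])
for v in([0,.045,.009],[0,-.045,.009],[0,0,-.06]):
    P=s["ee_pos"]+q.apply(v);print(v,P.round(3),(proj(f,P)-[340,150])*4,(proj(g,P)-[275,60])*4+[400,0])
p=np.load("p.npy");print(p)
```

```text
[0, 0.045, 0.009] [ 0.491 -0.394  0.247] [[225.75327592 221.4128828 ]] [[662.65931085 214.55776175]]
[0, -0.045, 0.009] [ 0.411 -0.401  0.205] [[213.23404404 348.08238734]] [[736.10764396 284.64242735]]
[0, 0, -0.06] [ 0.419 -0.398  0.287] [[263.28087234 336.48588367]] [[742.58192987 200.24818298]]
[ 0.51159179 -0.39562548  0.10997989  0.02457332  1.62974865  1.11305678
  0.4769786   0.02540755]
```

>>> {"name": "send_rows", "arguments": {"steps": [[[0,0,0],[0,0,0]],[[0,0,0],[0,0,0]],[[0,0,0],[0,0,0]],[[0,0,0],[0,0,0]],[[0,0,0],[0,0,0]],[[0,0,0],[0,0,0]],[[0,0,0],[0,0,0]],[[0,0,0],[0,0,0]]], "gripper": -1}}

```text
time_s: 3.65
ee_pos: [0.4464, -0.3976, 0.234]
eef_rot: [0.657, 0.714, 0.168, 0.174]
ft_force: [0.1, -0.8, -0.3]
width: 0.0001
grasp_force: 0.0
```

Run:
```python
from h import *
f=cam("top");g=cam("scene");s=arm.state();q=R.from_quat(s["eef_rot"])
def crop(f,w=50):
    P=[s["ee_pos"]+q.apply([0,0,v]) for v in(.022,0,-.051)];u=proj(f,P)
    x,y=(u[1]-w/2).round().astype(int);a=cv2.resize(f["img"][y:y+w,x:x+w],(400,400),interpolation=2)
    for k in u: cv2.circle(a,tuple(((k-[x,y]+.5)*400/w).astype(int)),3,(0,0,255),-1)
    return a
print(s["width"])
cv2.imwrite("pics/z3.png",np.hstack([crop(f),crop(g)]))
```

```text
0.0001546533982359818
```

View pics/z3.png

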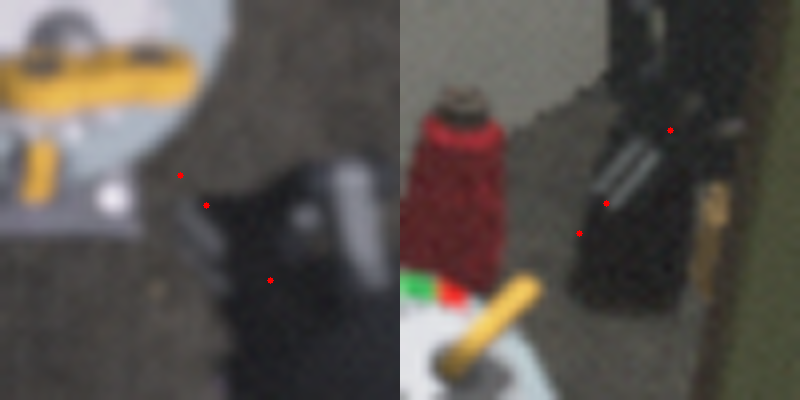

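>>> {"name": "send_rows", "arguments": {"steps": [[[0,0,0],[0,0,0]],[[0,0,0],[0,0,0]],[[0,0,0],[0,0,0]],[[0,0,0],[0,0,0]],[[0,0,0],[0,0,0]],[[0,0,0],[0,0,0]],[[0,0,0],[0,0,0]],[[0,-1,20],[0,0,0]],[[0,-1,40],[0,0,0]],[[0,-1,40],[0,0,0]]], "gripper": 1}}

```text
time_s: 4.75
ee_pos: [0.464, -0.3957, 0.1959]
eef_rot: [0.657, 0.715, 0.169, 0.172]
ft_force: [0.2, 0.1, 0.0]
width: 0.0856
grasp_force: 0.0
```

```bash
python3 go.py 57 0.06
python3 - <<'E'
from h import *
f=cam("top");g=cam("scene")
cv2.imwrite("pics/z4.png",np.hstack([cv2.resize(i[y:y+60,x:x+60],(400,400),interpolation=2) for i,x,y in((f["img"],355,175),(g["img"],310,100))]))
E
```

```text
4.75 [-1.035  0.267  1.775  0.538  0.925 -1.41 ] [0.2 0.1 0. ] 0.08555124620970903
[ 0.48483999 -0.396283    0.1603079 ] (array([-1.4,  1.7, 41.2]), array([-0.002 , -0.0038, -0.0014]))
```

View pics/z4.png

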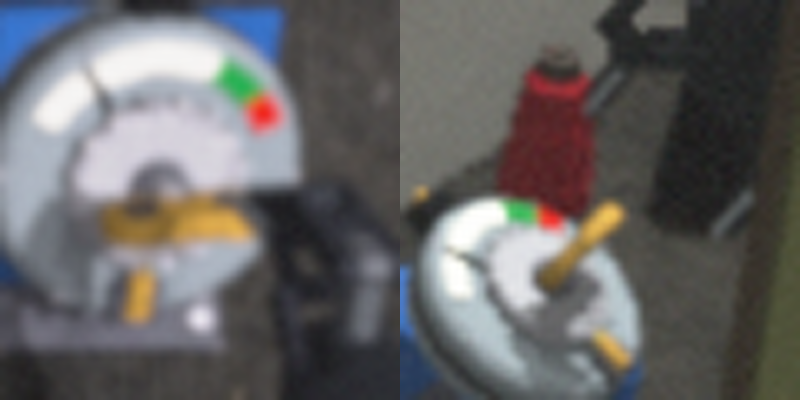

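>>> {"name": "send_rows", "arguments": {"steps": [[[-1,1,15],[0,0,0]],[[-1,1,30],[0,0,0]],[[-1,1,41],[0,0,0]],[[-1,1,41],[0,0,0]]]}}

```text
time_s: 5.25
ee_pos: [0.4845, -0.3972, 0.1619]
eef_rot: [0.657, 0.714, 0.168, 0.173]
ft_force: [-0.9, 0.7, -0.5]
width: 0.0851
grasp_force: 0.0
```

```bash
python3 go.py 57 0.06
python3 - <<'E'
from h import *
f=cam("top");g=cam("scene");s=arm.state();q=R.from_quat(s["eef_rot"])
def c(f,x,y):
    a=cv2.resize(f["img"][y:y+60,x:x+60],(400,400),interpolation=2)
    for v in([0,.043,.009],[0,-.043,.009],[0,0,0]):
        u=proj(f,s["ee_pos"]+q.apply(v))[0]; cv2.circle(a,tuple(((u-[x,y]+.5)*400/60).astype(int)),2,(0,0,255),-1)
    return a
cv2.imwrite("pics/z5.png",np.hstack([c(f,350,175),c(g,305,105)]))
E
```

```text
5.25 [-1.001  0.323  1.795  0.569  0.842 -1.432] [-0.9  0.7 -0.5] 0.08511214219867724
[ 0.48483999 -0.396283    0.1603079 ] (array([ 0.9, -0.3,  1.5]), array([-0.0005, -0.0011, -0.0005]))
```

View pics/z5.png

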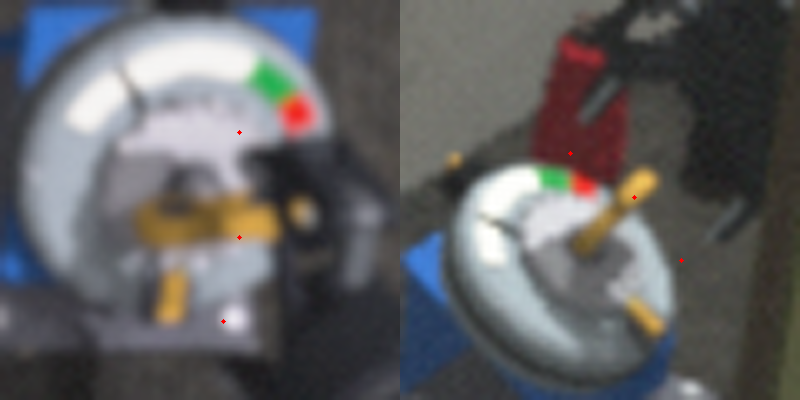

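>>> {"name": "send_rows", "arguments": {"steps": [[[1,0,8],[0,0,0]],[[1,0,15],[0,0,0]],[[1,0,15],[0,0,0]]]}}

```text
time_s: 5.65
ee_pos: [0.4914, -0.3959, 0.1483]
eef_rot: [0.657, 0.714, 0.168, 0.173]
ft_force: [-0.4, 0.1, 0.2]
width: 0.0852
grasp_force: 0.0
```

>>> {"name": "send_rows", "arguments": {"steps": [[[0,0,0],[0,0,0]],[[0,0,0],[0,0,0]],[[0,0,0],[0,0,0]],[[0,0,0],[0,0,0]],[[0,0,0],[0,0,0]],[[0,0,0],[0,0,0]],[[0,0,0],[0,0,0]]], "gripper": -1}}

```text
time_s: 6.35
ee_pos: [0.4923, -0.3965, 0.1501]
eef_rot: [0.656, 0.714, 0.168, 0.175]
ft_force: [3.0, 1.4, 3.2]
width: 0.0093
grasp_force: 58.6
```

```bash
python3 go.py 42 0.06
python3 - <<'E'
from h import *
f=cam("top");g=cam("scene");s=arm.state();print(s["torque"])
cv2.imwrite("pics/z6.png",np.hstack([cv2.resize(i[y:y+60,x:x+60],(400,400),interpolation=2) for i,x,y in((f["img"],350,175),(g["img"],305,105))]))
E
```

```text
6.35 [-0.988  0.343  1.803  0.583  0.811 -1.442] [3.  1.4 3.2] 0.009283399247567319
[ 0.49187993 -0.39610997  0.14706369] (array([ 0.5, -1.7,  2.5]), array([ 0.0017,  0.0007, -0.0002]))
[ 0.31706552 -0.60618088  0.16763544]
```

View pics/z6.png

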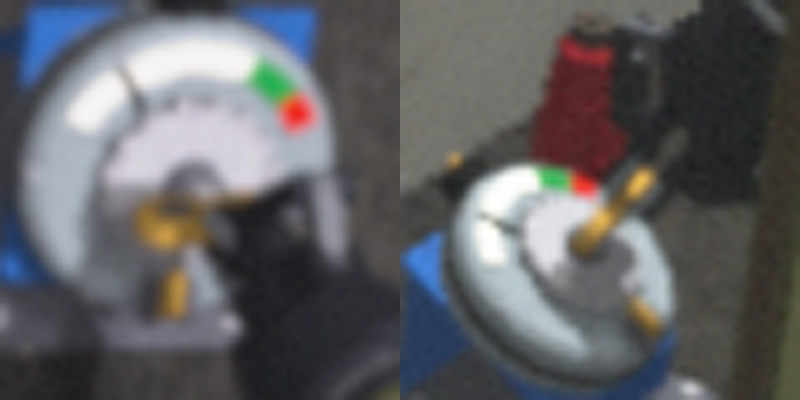

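>>> {"name": "send_rows", "arguments": {"steps": [[[0,0,0],[0,0,0.1]],[[0,0,0],[0,0,0.2]],[[0,0,0],[0,0,0.3]],[[0,0,0],[0,0,0.4]],[[0,0,0],[0,0,0.4]]]}}

```text
time_s: 6.95
ee_pos: [0.4927, -0.3966, 0.1504]
eef_rot: [0.786, 0.569, 0.2, 0.138]
ft_force: [4.6, 3.0, 4.9]
width: 0.009
grasp_force: 60.0
```

```bash
python3 go.py 42 -0.34
python3 - <<'E'
from h import *
f=cam("top");g=cam("scene");s=arm.state();print(s["torque"])
cv2.imwrite("pics/z7.png",np.hstack([cv2.resize(i[y:y+60,x:x+60],(400,400),interpolation=2) for i,x,y in((f["img"],350,175),(g["img"],305,105))]))
E
```

```text
6.95 [-0.988  0.343  1.802  0.584  0.81  -1.039] [4.6 3.  4.9] 0.008976497349245183
[ 0.49187993 -0.39610997  0.14706369] (array([-0.3, -2.4,  2.5]), array([ 0.0027, -0.0001, -0.0024]))
[ 0.35516042 -0.91151535  0.19093722]
```

View pics/z7.png

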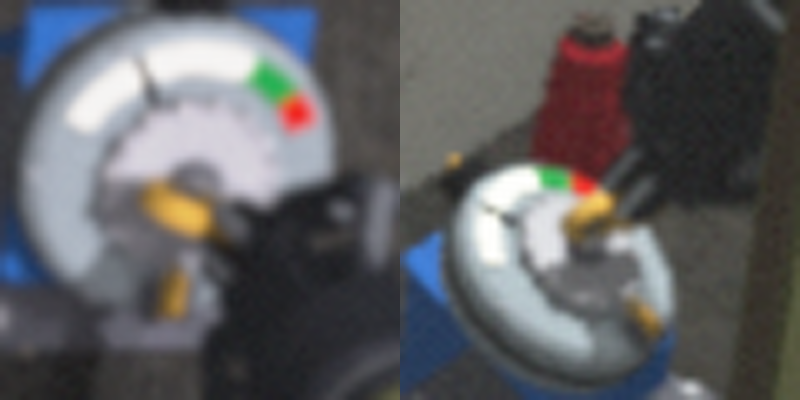

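```bash
cat > gauge.py <<'E'
from fit import *
p=np.load("p.npy");F=frame(p[3])
def arcpt(g,r,h=.002): return p[:3]+F@np.array([r*np.cos(p[5]-g),r*np.sin(p[5]-g),h])
def gauge(f,im=None):
    im=f["img"] if im is None else im
    gs=np.arange(-.1,2.4,.01);rs=np.linspace(.051,.060,7)
    uv=proj(f,np.array([[arcpt(g,r) for r in rs] for g in gs]).reshape(-1,3)).astype(np.float32).reshape(len(gs),-1,2)
    v=cv2.remap(im,uv[...,0].copy(),uv[...,1].copy(),cv2.INTER_CUBIC).astype(float)
    mx=cv2.GaussianBlur(v.max(2).mean(1),(1,7),1.5).ravel()  # pointer: dark in all channels
    c=v.mean(1); lab=np.where(c[:,2]-c[:,1]>50,'r',np.where(c[:,1]-c[:,2]>30,'g','w'))
    return gs,mx,lab
def report(f,im=None):
    gs,mx,lab=gauge(f,im);b=np.median(mx);m=(gs>.05)&(gs<2.2)
    i=np.flatnonzero(m)[np.argmin(mx[m])];w=(abs(gs-gs[i])<.1);d=np.clip(mx[w].max()-mx[w]-20,0,None)
    print("ptr %.3f (refined %.3f) depth %.0f"%(gs[i],(gs[w]*d).sum()/d.sum(),mx[w].max()-mx[i]),"green",gs[lab=='g'][[0,-1]],"red",gs[lab=='r'][[0,-1]])
    return gs,mx
if __name__=="__main__":
    s=arm.state();print(s["time_s"],s["qpos"].round(3),s["ft_force"].round(1),s["torque"].round(2),s["width"].round(4))
    for n in("top","scene"): f=cam(n);print(n,end=" ");report(f)
E
python3 - <<'E'
from gauge import *
f1,f2=pickle.load(open('cams.pkl','rb'))
for f in(f2,f1): g,m=report(f); print(m[::6].astype(int))
E
python3 gauge.py
```

```text
ptr 1.860 (refined 1.838) depth 62 green [1.5  1.85] red [1.91 2.2 ]
[193 193 210 232 237 237 236 237 236 221 181 204 236 239 239 239 239 237
 236 237 238 238 240 240 241 239 227 202 181 176 176 175 170 165 217 235
 237 231 215 189 192 193]
ptr 1.850 (refined 1.833) depth 56 green [1.47 1.83] red [1.89 2.19]
[201 207 227 243 244 244 245 244 232 195 163 187 226 243 247 249 249 249
 249 248 247 247 249 250 251 248 232 205 187 182 180 181 169 173 212 229
 230 221 200 178 181 210]Traceback (most recent call last):
  File "gauge.py", line 18, in <module>
    s=arm.state();print(s["time_s"],s["qpos"].round(3),s["ft_force"].round(1),s["torque"].round(2),s["width"].round(4))
                                                                                                   ^^^^^^^^^^^^^^^^
AttributeError: 'float' object has no attribute 'round'
```

```bash
python3 - <<'E'
s=open("gauge.py").read()
a=s.index("def report");b=s.index("if __name__")
s=s[:a]+'''def report(f,im=None,base=None):
    gs,mx,lab=gauge(f,im);d=gauge(base)[1]-mx;m=(gs>.62)&(gs<2.2)
    i=np.flatnonzero(m)[np.argmax(d[m])];w=(abs(gs-gs[i])<.1)
    print("ptr %.3f depth %.0f"%((gs[w]*np.clip(d[w]-5,0,None)).sum()/np.clip(d[w]-5,0,None).sum()+.04,d[i]),"green",gs[lab=='g'][[0,-1]],"red",gs[lab=='r'][[0,-1]])
'''+s[b:]
s=s.replace('s["width"].round(4)','s["width"]').replace('for n in("top","scene"): f=cam(n);print(n,end=" ");report(f)','B=dict(zip(("scene","top"),pickle.load(open("cams.pkl","rb"))))\n    for n in("top","scene"): f=cam(n);print(n,end=" ");report(f,base=B[n])')
open("gauge.py","w").write(s)
E
python3 gauge.py
```

```text
7.05 [-0.988  0.343  1.802  0.584  0.81  -1.041] [4.8 2.2 4.6] [ 0.36 -0.91  0.19] 0.009013140817310184
top ptr 0.698 depth 66 green [1.5  1.85] red [1.91 2.2 ]
scene ptr 0.711 depth 60 green [1.47 1.84] red [1.89 2.21]
```

>>> {"name": "send_rows", "arguments": {"steps": [[[0,0,0],[0,0,0.12]],[[0,0,0],[0,0,0.24]],[[0,0,0],[0,0,0.36]],[[0,0,0],[0,0,0.48]],[[0,0,0],[0,0,0.6]],[[0,0,0],[0,0,0.72]],[[0,0,0],[0,0,0.84]],[[0,0,0],[0,0,0.96]],[[0,0,0],[0,0,1.08]],[[0,0,0],[0,0,1.2]],[[0,0,0],[0,0,1.2]]]}}

```text
time_s: 8.25
ee_pos: [0.4937, -0.398, 0.1509]
eef_rot: [0.969, 0.025, 0.244, 0.002]
ft_force: [8.2, 0.8, 3.2]
width: 0.009
grasp_force: 60.2
```

```bash
python3 gauge.py;python3 go.py 42 -1.54
```

```text
8.25 [-0.988  0.343  1.801  0.585  0.809  0.161] [8.2 0.8 3.2] [ 0.09 -1.23  0.07] 0.009017394710857178
top ptr 1.103 depth 60 green [1.5  1.85] red [1.91 2.2 ]
scene 8.35 [-0.988  0.343  1.801  0.585  0.809  0.159] [7.  0.9 3.9] 0.008633648160667527
[ 0.49187993 -0.39610997  0.14706369] (array([-3.3, -2. ,  2.6]), array([ 0.0034, -0.0041, -0.0003]))Traceback (most recent call last):
  File "gauge.py", line 19, in <module>
    for n in("top","scene"): f=cam(n);print(n,end=" ");report(f,base=B[n])
                                                       ~~~~~~^^^^^^^^^^^^^
  File "gauge.py", line 15, in report
    print("ptr %.3f depth %.0f"%((gs[w]*np.clip(d[w]-5,0,None)).sum()/np.clip(d[w]-5,0,None).sum()+.04,d[i]),"green",gs[lab=='g'][[0,-1]],"red",gs[lab=='r'][[0,-1]])
                                                                                                                                                ~~~~~~~~~~~~^^^^^^^^
IndexError: index 0 is out of bounds for axis 0 with size 0
```

>>> {"name": "send_rows", "arguments": {"steps": [[[0,0,0],[0,0,0]],[[0,0,0],[0,0,0]],[[0,0,0],[0,0,0]],[[0,0,0],[0,0,0]],[[0,0,0],[0,0,0]]], "gripper": 0}}

```text
time_s: 8.85
ee_pos: [0.4911, -0.3964, 0.1489]
eef_rot: [0.97, 0.027, 0.242, 0.001]
ft_force: [0.9, 0.7, 1.3]
width: 0.0423
grasp_force: 0.0
```

```bash
sed -i 's/gs\[lab==.g.\]\[\[0,-1\]\]/gs[lab=="g"][:1]/; s/,"red",gs\[lab==.r.\]\[\[0,-1\]\]//' gauge.py; python3 gauge.py;python3 go.py 42 -1.51
```

```text
8.85 [-0.989  0.343  1.804  0.582  0.81   0.159] [0.9 0.7 1.3] [-0.02  0.17 -0.01] 0.042320005003499056
top ptr 1.064 depth 74 green [1.5]
scene ptr 2.093 depth 144 green [1.47]
8.95 [-0.989  0.343  1.804  0.582  0.81   0.159] [ 0.2 -0.7 -0. ] 0.0426931994212057
[ 0.49187993 -0.39610997  0.14706369] (array([-0.4, -0.3,  2.1]), array([ 0.0002,  0.0002, -0.0305]))
```

>>> {"name": "send_rows", "arguments": {"steps": [[[3,1.5,0],[0,0,-0.08]],[[3,1.5,0],[0,0,-0.08]]]}}

```text
time_s: 9.15
ee_pos: [0.4945, -0.3982, 0.1509]
eef_rot: [0.968, 0.066, 0.242, 0.011]
ft_force: [-0.1, -0.4, -1.6]
width: 0.0425
grasp_force: 0.0
```

>>> {"name": "send_rows", "arguments": {"steps": [[[0,0,0],[0,0,0]],[[0,0,0],[0,0,0]],[[0,0,0],[0,0,0]],[[0,0,0],[0,0,0]],[[0,0,0],[0,0,0.12]],[[0,0,0],[0,0,0.24]],[[0,0,0],[0,0,0.36]],[[0,0,0],[0,0,0.48]],[[0,0,0],[0,0,0.6]],[[0,0,0],[0,0,0.72]],[[0,0,0],[0,0,0.84]],[[0,0,0],[0,0,0.84]]], "gripper": -1}}

```text
time_s: 10.35
ee_pos: [0.4938, -0.3989, 0.1507]
eef_rot: [0.911, -0.335, 0.225, -0.088]
ft_force: [-3.6, -4.0, 0.2]
width: 0.0092
grasp_force: 60.1
```

```bash
python3 gauge.py
```

```text
10.35 [-0.986  0.345  1.796  0.577  0.812  0.927] [-3.6 -4.   0.2] [-0.55  0.69 -0.2 ] 0.009225307588718963
top ptr 1.349 depth 63 green [1.49]
scene ptr 2.224 depth 98 green [1.45]
```

>>> {"name": "send_rows", "arguments": {"steps": [[[0,0,0],[0,0,0.12]],[[0,0,0],[0,0,0.24]],[[0,0,0],[0,0,0.36]],[[0,0,0],[0,0,0.48]],[[0,0,0],[0,0,0.6]],[[0,0,0],[0,0,0.72]],[[0,0,0],[0,0,0.84]],[[0,0,0],[0,0,0.9]],[[0,0,0],[0,0,0.9]]]}}

```text
time_s: 11.35
ee_pos: [0.4929, -0.3994, 0.1502]
eef_rot: [-0.675, 0.697, -0.164, 0.176]
ft_force: [-7.6, -4.8, 0.5]
width: 0.0093
grasp_force: 60.3
```

```bash
python3 gauge.py
python3 - <<'E'
from gauge import *
B=pickle.load(open("cams.pkl","rb"))[1];f=cam("top");gs,m,_=gauge(f);print((gauge(B)[1]-m)[130::5].astype(int), gs[130])
E
```

```text
11.35 [-0.987  0.345  1.796  0.575  0.812  1.824] [-7.6 -4.8  0.5] [-0.88  1.37 -0.34] 0.009255207418928352
top ptr 1.650 depth 58 green [1.5]
scene ptr 1.655 depth 60 green [1.48]
[ 0  0  0  0  0  0  8 33 56 46 18  3  0  0  0  0  0  0  0  0  0  0  0  0] 1.1999999999999993
```

>>> {"name": "send_rows", "arguments": {"steps": [[[0,0,0],[0,0,0.12]],[[0,0,0],[0,0,0.24]],[[0,0,0],[0,0,0.36]],[[0,0,0],[0,0,0.42]],[[0,0,0],[0,0,0.42]]]}}

```text
time_s: 12.0
ee_pos: [0.4923, -0.3993, 0.1499]
eef_rot: [-0.515, 0.823, -0.124, 0.206]
ft_force: [-8.3, -5.5, 0.6]
width: 0.0093
grasp_force: 60.4
```

>>> {"name": "send_rows", "arguments": {"steps": [[[0,0,0],[0,0,0]],[[0,0,0],[0,0,0]],[[0,0,0],[0,0,0]],[[0,0,0],[0,0,0]],[[0,0,0],[0,0,0]],[[0,0,0],[0,0,0]],[[0,0,0],[0,0,0]],[[0,0,-20],[0,0,0]],[[0,0,-50],[0,0,0]],[[0,0,-90],[0,0,0]],[[0,0,-90],[0,0,0]]], "gripper": 1}}

```text
time_s: 13.1
ee_pos: [0.4523, -0.4015, 0.2353]
eef_rot: [-0.514, 0.822, -0.128, 0.208]
ft_force: [0.9, -0.5, 0.7]
width: 0.0851
grasp_force: 0.0
```

```bash
python3 gauge.py
python3 - <<'E'
from h import *
import pickle
_,B=pickle.load(open("cams.pkl","rb"));f=cam("top")
for t in("staples","webbing","tape","blow_gun"):
    r=arm.cut_out("top",t);print(t,r[0]["bbox"] if r else None)
E
```

```text
13.1 [-1.061  0.216  1.734  0.515  1.003  2.294] [ 0.9 -0.5  0.7] [-0.06  0.23 -0.04] 0.08510582128882967
top ptr 1.721 depth 56 green [1.5]
scene ptr 1.722 depth 56 green [1.47]
staples [225.0, 219.2, 263.6, 235.5]
webbing [278.5, 208.9, 313.6, 242.0]
tape [179.9, 189.9, 206.4, 212.8]
blow_gun None
```

```bash
python3 -c "
from rig import arm
print(arm.sign_off())"
```

```text
the job is handed in; nothing more can be done
None
```

The spring is wound: I turned the key clockwise in several partial turns with one regrip, then let go. The pointer held at about 1.72 rad, inside the green (1.54 to 1.96); it was in the green each time I read it near the end and should not have reached the red. The staples, webbing and tape measure had not moved; the network missed the blow gun in the last picture, but the arm never went near it. I handed the job in at about 13 s and got no verdict back.

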